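# Change over the hearing aid battery wheels on the nightstand

## Task

First take the empty battery wheel with the white knob out of the pebble dish and lay it in the steel cup, then lay the blue-knobbed wheel in the pebble dish in its place, and last pack the orange-knobbed wheel into the deep, light-lined half of the open black travel case. Each wheel must end lying flat, knob up and let go. Leave the green-knobbed wheel, the round tin and the folded lamp as they are, and do not shove the cup, dish or case about.

Things in the scene. Friction and masses are not known exactly. Their poses are not given: they have to be found in the camera images.
- wheel_white: battery wheel: clear disc 48 mm across, 10 mm thick, with a round white knob (20 mm across, 16 mm tall, gripped from above at any yaw) on its middle, 26 mm tall in all; about 30 g; the spent one, its eight small cell pockets are dark and empty. Origin: centre of the underside; z up through the knob. It starts lying flat in the pebble dish.
- wheel_blue: battery wheel: clear disc 48 mm across, 10 mm thick, with a round blue knob (20 mm across, 16 mm tall, gripped from above at any yaw) on its middle, 26 mm tall in all; about 30 g; eight silver cells show round the knob. Origin: centre of the underside; z up through the knob. It starts on the stool top (z = 0), in the row nearer the robot.
- wheel_orange: battery wheel: clear disc 48 mm across, 10 mm thick, with a round orange knob (20 mm across, 16 mm tall, gripped from above at any yaw) on its middle, 26 mm tall in all; about 30 g; eight silver cells show round the knob. Origin: centre of the underside; z up through the knob. It starts on the stool top (z = 0), in the row nearer the robot.
- wheel_green: battery wheel: clear disc 48 mm across, 10 mm thick, with a round green knob (20 mm across, 16 mm tall, gripped from above at any yaw) on its middle, 26 mm tall in all; about 30 g; eight silver cells show round the knob. Origin: centre of the underside; z up through the knob. It starts on the stool top, in the row nearer the robot, and stays there.
- cup: low round stainless steel cup, loose, upright, 150 g: 50 mm tall, outside 88 mm in diameter at the foot and 92 mm at the rim, wall 3 mm, inside 82 mm wide at its flat floor, which is 4 mm above the stool top. Origin: centre of its underside, z up.
- dish: shallow round grey-green ceramic pebble dish, loose, 250 g: 16 mm tall, rim 106 mm in diameter outside, wall 4 mm, flat inner floor about 78 mm in diameter, 5 mm above the stool top. Origin: centre of its underside, z up.
- case: black hearing aid travel case, loose, 160 g, opened flat. Deep half (light grey lining): tray 90 (x) by 82 (y) mm outside, 22 mm tall, walls 3 mm, inner floor 3 mm above the stool. Shallow dark-lined lid half (80 by 82, 12 mm tall) lies 88 mm along +x, away from the robot; the clasp is on the deep half's -x face. Origin: centre of the deep half's underside, z up.
- tin: round lip balm tin, red with an aluminium lid band, no knob, 42 mm in diameter, 17 mm tall, in the row nearer the robot; stays where it is. Origin: centre of its underside.
- lamp: folded aluminium reading lamp lying along x near the stool's left (+y) edge, about 150 mm (x) by 40 mm (y) and 32 mm tall, 450 g; stays where it is. Origin: on the underside, near the middle of its length.
Not all that is in view belongs to the job. What is shaped like the wheel_orange but pink or yellow is not meant.

How it is judged:
On the way, in this order (a step that is already met when the one before it is completed fails the run):
1. the white-knobbed wheel lies flat in the cup, let go (horizontal distance between wheel_white and cup below 0.024 m and z of wheel_white in the frame of cup between -0.002 and 0.011 m and angle between wheel_white's own z axis and vertical below 0.2 rad and contact force between the fingers and wheel_white below 0.2 N), for 0.2 s.
2. the blue-knobbed wheel lies flat in the dish, let go (horizontal distance between wheel_blue and dish below 0.024 m and z of wheel_blue in the frame of dish between -0.002 and 0.012 m and angle between wheel_blue's own z axis and vertical below 0.2 rad and contact force between the fingers and wheel_blue below 0.2 N), for 0.2 s.
3. the orange-knobbed wheel lies flat in the deep half of the case, let go (horizontal distance between wheel_orange and case below 0.024 m and z of wheel_orange in the frame of case between -0.002 and 0.01 m and angle between wheel_orange's own z axis and vertical below 0.2 rad and contact force between the fingers and wheel_orange below 0.2 N), for 0.2 s.
At the end, for the whole second after the job is handed in: White wheel in the cup, blue in the dish, orange in the deep half of the case: each within 24 mm of its container's centre, flat on its floor (underside at most 7 mm above it), knob up within 0.2 rad, released, at rest; cup, dish and case upright within 0.1 rad (all of step 1 and all of step 2 and all of step 3 and linear speed of each of wheel_white, wheel_blue, wheel_orange below 0.02 m/s and angular speed of each of wheel_white, wheel_blue, wheel_orange below 0.3 rad/s and angle between each of cup, dish, case's own z axis and vertical below 0.1 rad); the robot touches nothing.
It fails at once if the green-knobbed wheel, the tin or the lamp is moved more than 20 mm or tipped (distance of any of wheel_green, tin, lamp from where it was at the start of the episode above 0.02 m or angle between any of wheel_green, tin, lamp's own z axis and vertical above 0.35 rad).
It fails at once if the cup, dish or case is shoved more than 30 mm from its place or tipped (distance of any of cup, dish, case from where it was at the start of the episode above 0.03 m or angle between any of cup, dish, case's own z axis and vertical above 0.35 rad).
It also fails if it takes over 83 s, if anything falls off the work surface, if the arm or the gripper's body presses on something with over 40 N, if the wrist force passes 120 N, or if a joint passes its speed limit or range.

## Robot

A 6-joint arm with a two-finger parallel gripper is mounted at the origin on the work surface. World frame = base frame: x ahead of the robot, y to its left, z up, the work surface at z = 0. Lengths are in m, angles in rad, forces in N, time in s.
With the tool pointing down it reaches from about 0.425 to 0.95 m from the base axis. Payload 3.5 kg.
Tool frame: the origin (TCP) lies midway between the tips of the shut fingers; the grasp point (between the pads) lies 19 mm behind it (ctrl.pinch_z is the distance from the TCP to the grasp point, in m); z points along the fingers, y is the line along which they close (so a half turn about z gives the same grasp; the last joint's range is limited). The gripper opens to 85 mm and grips with 20 to 120 N. Pads are 22 mm wide; open, the fingers measure 114 mm over their backs; the gripper's body (76 mm by 85 mm) begins 54 mm behind the grasp point. The pads swing forward as they close: fully open they stand 13 mm farther back than shut.
Start: joints at [-1.254, 0.286, 1.577, -0, 1.279, -0.15], TCP at [0.304, -0.603, 0.231] pointing down, gripper open.
Joint ranges: [-2.77, 2.77], [-0.9, 2.22], [0.21, 2.48], [-1.53, 4.67], [0.24, 2.81], [-2.84, 2.84]. Speed limits (rad/s): [2.79, 2.79, 3.14, 3.14, 3.14, 3.14].

## Interface

Orientations are given as a unit quaternion [x, y, z, w].
In Python, from plant import get_state, viewer, sign_off, ctrl gives the robot as it stands. The module is installed in compiled form; this text tells all that it offers.
- The arm moves only by the shell command python3 -m handwheel 'ROWS' [FORCE]. ROWS is JSON, a list that holds one entry, the list of rows, each a list of 5 numbers: the finger opening in m, from 0 to 0.0854, then the shift along the tool's x, y, z in m, then the turn about the tool's z in degrees. In form: [[[claw, x, y, z, spin], ...]]. A call has 1 to 12 rows; each row shifts and turns the commanded pose from where the row before left it, along the tool's axes as they then stand; what a row does not reach is not made up. A row lasts 1/12 s, in which the tool goes at most 41.7 mm and 7.16 degrees, less where a joint would pass 70% of its speed; a pose out of reach is approached as far as the arm can. A call is refused whole if a number of a shift passes 0.0417 or a number of a turn 7.16, either way. A call with a gripper value outside its range is refused whole. The fingers move at their own pace and stop on an object; FORCE is the grip in N (left out, the last holds). Time passes only in rows, so rows that do not move let the fingers close. It gives the time, the measured TCP pose, the force, the opening and the grip force at its end, in the units of the state.
- get_state(): the state, without advancing time (a new reading comes with each control period).
- viewer.read_camera(name): name is "scene" or "side" or "wrist"; returns the picture (480x640x3 uint8, blue, green, red); there is no depth.
- viewer.camera_params(name): a dict with "fov_y" (degrees; the focal length in pixels is half the picture's height over the tangent of half this angle, whatever the lens; pixels are square), "cx", "cy" (the principal point, pixels), "xyz" and "attitude" of the camera in the world; the wrist camera has in their place "hand_eye" (4x4, takes a point from camera to tool coordinates, whose origin is the TCP and whose axes are the flange's). Camera axes: x right, y up, looking along -z (the intrinsics and any distortion apply to the point x, -y, -z); pixel columns grow to the right and rows downward; lengths in m; the calibration is good to about 2 mm. A picture is of the moment at which its call begins: read the wrist's pose just before it. camera_params takes no time and is no camera call.
- sign_off(): hands the job in; it is judged then, once.
Trained networks look in the newest picture that a camera, given by its name, has taken for a name from the list of things; names that differ only in an ending like _2 or _b are one class to them, and where a whole thing is asked for, a point or a joint stands for the part that bears it (a point fixed in the world has none). Each returns a list of dicts, best first, with "confidence" (0 to 1); they miss things now and then, are a little off and sometimes report something else, mostly with a low value. They report only what shows in the picture. A call takes as long as a camera call. They do not tell look-alikes from the thing itself.
- viewer.look_for(camera, name): "extent" ([left, top, width, height] as shares, 0 to 1, of the picture: columns of its width, rows of its height, round what is visible of it).
- viewer.outline_of(camera, name): "mask" (480x640 bool, what is visible of it) and "extent" ([left, top, width, height] as shares, 0 to 1, of the picture: columns of its width, rows of its height, round what is visible of it).
- viewer.pinpoint(camera, name): "xy" ([column, row] as shares, 0 to 1, of the picture: columns of its width, rows of its height: a listed point, or the origin of a listed thing).
The state is a dict: "time": time; "qpos": joint angles; "dq": joint speeds; "joint_efforts": joint torques, N m; "eef_pos": TCP position; "tcp_rot": TCP orientation; "contact_force": force on the tool from outside, world axes, zero at the start; "wrist_torque": the same for the moment, N m; "opening": opening from 0.0 (shut) to 1.0 (fully open); "finger_force": force on a finger pad.
Only numpy, scipy, OpenCV 4.12 (cv2) and the standard library are available. Lean on these libraries where they do the work, as an engineer would, in place of code of your own. Each camera call takes 0.05 s, during which the arm holds its last target. There are 200 camera calls.

## Working session

There is one attempt and no reset: what is moved stays moved. The work goes in short steps, Python scripts to look and compute and a shell command to move; the robot and the scene stay as the last step left them, time stands still between calls to the robot, and variables do not carry over. Pictures are saved under pics/ and viewed, at most 14 in all, crops included, and the job is handed in when it is done.

```bash
mkdir -p pics
cat > h.py <<'E'
import numpy as np, cv2
from scipy.spatial.transform import Rotation as R
from plant import get_state, viewer, ctrl
def cam(name):
    p=viewer.camera_params(name)
    f=240/np.tan(np.radians(p['fov_y'])/2)
    if name=='wrist':
        s=get_state(); T=np.eye(4); T[:3,:3]=R.from_quat(s['tcp_rot']).as_matrix(); T[:3,3]=s['eef_pos']
        M=T@np.array(p['hand_eye'])
    else:
        M=np.eye(4); a=np.array(p['attitude'],float)
        M[:3,:3]=R.from_quat(a).as_matrix() if a.size==4 else a.reshape(3,3); M[:3,3]=p['xyz']
    return p,f,M
def ray(c,u,v,z):
    p,f,M=c
    K=np.array([[f,0,p['cx']],[0,f,p['cy']],[0,0,1]])
    x,y=(u-p['cx'])/f,(v-p['cy'])/f
    d=M[:3,:3]@np.array([x,-y,-1]); o=M[:3,3]
    return (o+d*(z-o[2])/d[2])[:3]
E
python3 - <<'E'
from h import *
for n in ('scene','side','wrist'):
    print(n,viewer.camera_params(n)); cv2.imwrite(f'pics/{n}0.png',viewer.read_camera(n))
s=get_state();print(s['time'],s['eef_pos'],s['tcp_rot'],s['opening'],ctrl.pinch_z)
E
```

```text
scene {'fov_y': 42.51477773088556, 'cx': 321.2912842759585, 'cy': 239.20998250272825, 'xyz': array([0.8123875 , 0.57232364, 0.58963539]), 'attitude': array([0.11471737, 0.38186992, 0.88588298, 0.23712156])}
side {'fov_y': 57.61691453041659, 'cx': 318.7128490771988, 'cy': 248.34258949202444, 'xyz': array([ 0.50791497, -0.44732684,  0.51141923]), 'attitude': array([0.37924781, 0.00167436, 0.00401751, 0.92528491])}
wrist {'fov_y': 59.93264414782313, 'cx': 320.49518575898946, 'cy': 235.7452914206913, 'hand_eye': array([[-5.28243473e-04,  9.47286603e-01,  3.20386975e-01,
         8.11180528e-02],
       [ 9.99999730e-01,  6.64190289e-04, -3.15041623e-04,
         2.98914616e-04],
       [-5.11232626e-04,  3.20386722e-01, -9.47286698e-01,
        -1.40817942e-01],
       [ 0.00000000e+00,  0.00000000e+00,  0.00000000e+00,
         1.00000000e+00]])}
0.15 [ 0.30363906 -0.60226888  0.23022653] [ 9.72884582e-01  2.31289248e-01 -6.13812975e-05 -9.32676006e-04] 1.0012769546405282 0.0187
```

View pics/scene0.png

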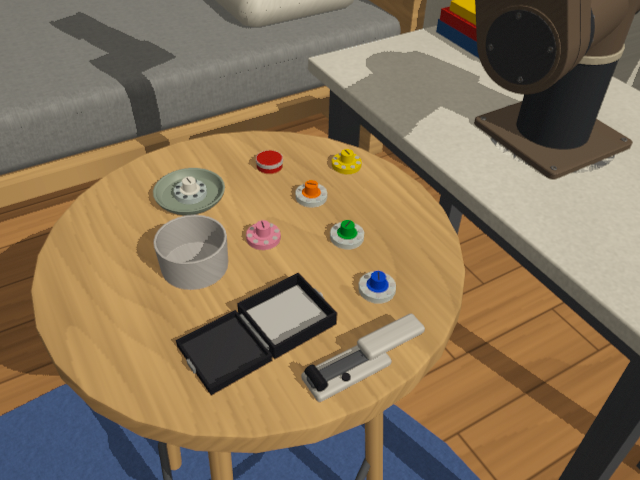

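View pics/side0.png

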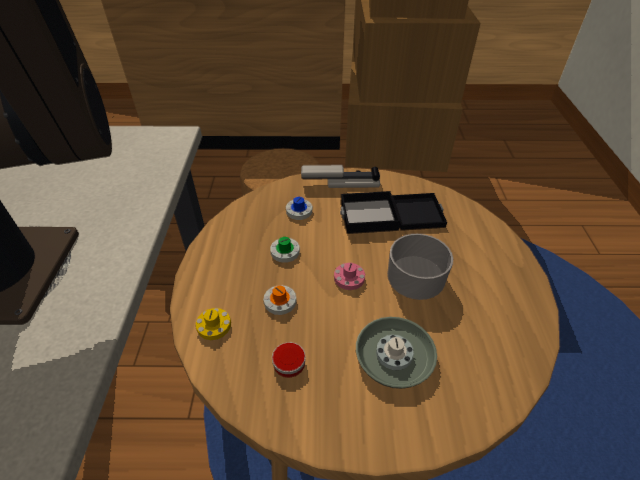

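Run:
```python
from h import *
Z=dict(wheel_white=.005,wheel_blue=0,wheel_orange=0,wheel_green=0,cup=0,dish=0,case=0,tin=0,lamp=0)
for n in ('scene','side'):
    c=cam(n)
    for k,z in Z.items():
        for d in viewer.pinpoint(n,k)[:4]:
            u,v=np.array(d['xy'])*[640,480]
            print(n,k,round(d['confidence'],2),round(u),round(v),ray(c,u,v,z).round(3))
print(get_state()['time'])
```

```text
scene wheel_white 0.87 191 193 [ 0.601 -0.143  0.005]
scene wheel_blue 0.94 374 285 [0.464 0.143 0.   ]
scene wheel_orange 0.88 346 162 [ 0.352 -0.103  0.   ]
scene wheel_orange 0.86 262 236 [ 0.55  -0.013  0.   ]
scene wheel_orange 0.75 313 196 [ 0.442 -0.055  0.   ]
scene cup 0.88 191 265 [ 0.657 -0.007  0.   ]
scene cup 0.5 188 196 [ 0.607 -0.144  0.   ]
scene dish 0.97 189 198 [ 0.606 -0.141  0.   ]
scene case 0.71 288 317 [0.587 0.135 0.   ]
scene case 0.38 348 235 [0.443 0.045 0.   ]
scene tin 0.66 273 169 [ 0.465 -0.144  0.   ]
scene lamp 0.88 364 361 [0.543 0.237 0.   ]
side wheel_white 0.63 398 354 [ 0.609 -0.142  0.005]
side wheel_blue 0.89 299 212 [0.468 0.147 0.   ]
side wheel_blue 0.58 276 300 [ 0.442 -0.051  0.   ]
side wheel_blue 0.33 288 359 [ 0.465 -0.149  0.   ]
side wheel_orange 0.97 346 276 [ 0.547 -0.004  0.   ]
side wheel_orange 0.67 279 303 [ 0.446 -0.057  0.   ]
side wheel_orange 0.67 210 324 [ 0.352 -0.094  0.   ]
side cup 0.93 413 277 [ 0.65  -0.005  0.   ]
side dish 0.87 393 356 [ 0.603 -0.143  0.   ]
side case 0.69 368 217 [0.59  0.135 0.   ]
side case 0.28 393 356 [ 0.603 -0.143  0.   ]
side tin 0.89 290 362 [ 0.468 -0.152  0.   ]
side tin 0.53 285 252 [0.449 0.049 0.   ]
side lamp 0.59 340 186 [0.542 0.223 0.   ]
1.05
```

The two views agree. For orange there are three candidates in the scene view: yellow at (346,162), pink at (262,236) and orange at (313,196). Only (313,196) has an orange knob and silver cells. In the side view it sits at (280,298). Next I refine the knob positions by colour and check the choice in a crop.

Run:
```python
from h import *
hs={'blue':(110,128),'orange':(7,17),'green':(50,80)}
px={'scene':{'blue':(377,283),'orange':(312,190),'green':(347,231)},'side':{'blue':(299,206),'orange':(279,295),'green':(285,246)}}
for n in ('scene','side'):
    I=cv2.imread(f'pics/{n}0.png');H=cv2.cvtColor(I,cv2.COLOR_BGR2HSV);c=cam(n)
    for k,(a,b) in hs.items():
        m=cv2.inRange(H,(a,190,60),(b,255,255)); w=np.zeros_like(m);cv2.circle(w,px[n][k],15,255,-1)
        ys,xs=np.nonzero(m&w); print(n,k,len(xs),xs.mean().round(),ys.mean().round(),ray(c,xs.mean(),ys.mean(),.019).round(4))
    # dish rim / cup rim centres from mask box
    for k in ('dish','cup','case'):
        d=viewer.outline_of(n,k)[0]; m=d['mask'].astype(np.uint8)
        q=np.argwhere(m)[:,::-1]; hull=cv2.convexHull(q.astype(np.int32)); 
        print(n,k,d['confidence'],len(q),hull[:,0].min(0),hull[:,0].max(0))
I=cv2.imread('pics/scene0.png');J=cv2.imread('pics/side0.png')
cv2.imwrite('pics/crop1.png',np.hstack([cv2.resize(I[140:310,235:405],(400,400)),cv2.resize(J[190:360,195:365],(400,400))]))
```

```text
scene blue 308 377.0 282.0 [0.4696 0.1548 0.019 ]
scene orange 247 311.0 189.0 [ 0.4489 -0.0498  0.019 ]
scene green 252 347.0 230.0 [0.4507 0.0529 0.019 ]
scene dish 0.63 1997 [153 168] [224 215]
scene cup 0.75 4473 [154 216] [227 289]
scene case 0.66 9583 [176 274] [336 394]
side blue 135 298.0 204.0 [0.467  0.1458 0.019 ]
side orange 264 279.0 296.0 [ 0.4479 -0.0578  0.019 ]
side green 92 284.0 244.0 [0.4481 0.0478 0.019 ]
side dish 0.89 3598 [354 316] [436 388]
side cup 0.89 3453 [387 234] [452 299]
side case 0.93 3876 [340 191] [446 233]
```

View pics/crop1.png

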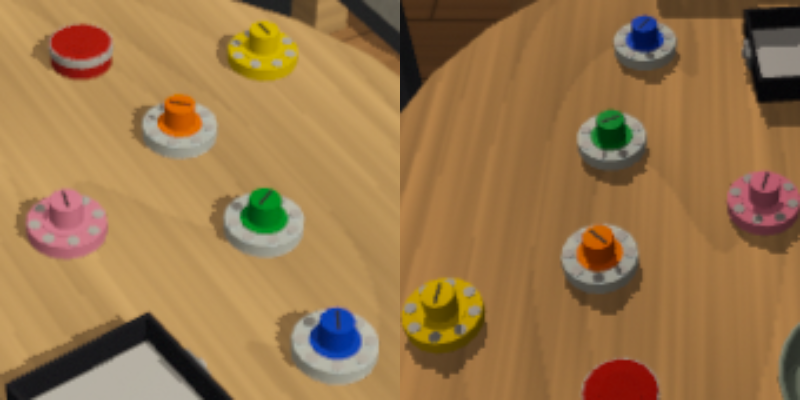

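```bash
python3 -m handwheel '[[[0.05,0,0,0,6.7],[0.05,0,0,0,6.7],[0.05,0,0,0,6.7],[0.05,0,0,0,6.65],[0.05,0.02,-0.03,0,0],[0.05,0.02,-0.03,0,0],[0.05,0.02,-0.03,0,0],[0.05,0.02,-0.03,0,0],[0.05,0.02,-0.03,0,0],[0.05,0.02,-0.03,0,0],[0.05,0.02,-0.03,0,0],[0.05,0.02,-0.03,0,0]]]' 40
```

```text
time: 2.35
eef_pos: [0.4646, -0.3612, 0.2316]
tcp_rot: [1.0, -0.0, 0.0, 0.0]
contact_force: [0.1, -0.6, 0.2]
opening: 0.586
finger_force: 0.0
```

The crop confirms it: the orange knob on a clear disc (left crop 180,120; right crop 600,250) is the one meant. The yellow and pink wheels have fully coloured discs.

```bash
python3 -m handwheel '[[[0.05,0.0175,-0.0275,0.01,0],[0.05,0.0175,-0.0275,0.01,0],[0.05,0.0175,-0.0275,0.01,0],[0.05,0.0175,-0.0275,0.01,0],[0.05,0.0175,-0.0275,0.01,0],[0.05,0.0175,-0.0275,0.01,0],[0.05,0.0175,-0.0275,0.01,0],[0.05,0.0175,-0.0275,0.01,0],[0.05,0,0,0,0],[0.05,0,0,0,0]]]'
cat > w.py <<'E'
import sys
from h import *
# usage: w.py out thing z [thing z...]
c=cam('wrist'); I=viewer.read_camera('wrist'); cv2.imwrite(f'pics/{sys.argv[1]}.png',I)
print('tcp',get_state()['eef_pos'].round(4),get_state()['time'])
for k,z in zip(sys.argv[2::2],sys.argv[3::2]):
    for d in viewer.pinpoint('wrist',k)[:3]:
        u,v=np.array(d['xy'])*[640,480]; print(k,round(d['confidence'],2),round(u),round(v),ray(c,u,v,float(z)).round(4))
E
python3 w.py w1 wheel_white .005 dish 0 cup 0
```

```text
time: 3.18
eef_pos: [0.6039, -0.1411, 0.1504]
tcp_rot: [1.0, 0.002, -0.001, -0.0]
contact_force: [0.0, 0.3, -0.8]
opening: 0.588
finger_force: 0.0
tcp [ 0.6038 -0.1424  0.1511] 3.2333
wheel_white 0.56 321 216 [ 0.6031 -0.1425  0.005 ]
cup 0.83 121 143 [ 0.6533 -0.005   0.    ]
```

View pics/w1.png

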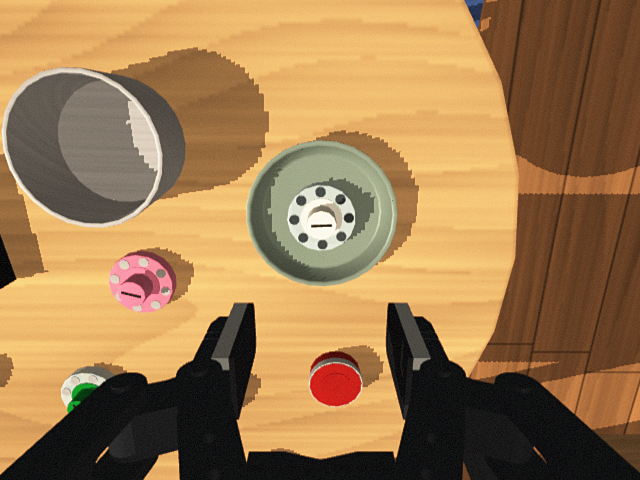

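The wheel sits centrally in the dish at (321,218), right under the TCP. The cup is at (95,150). Descend and grip.

```bash
python3 -m handwheel '[[[0.05,0,0,0.025,0],[0.05,0,0,0.025,0],[0.05,0,0,0.025,0],[0.05,0,0,0.02,0],[0.05,0,0,0.015,0],[0.05,0,0,0.01,0],[0.05,0,0,0.008,0],[0.05,0,0,0.005,0],[0.05,0,0,0,0],[0.05,0,0,0,0]]]' 40; python3 -m handwheel '[[[0.01,0,0,0,0],[0.01,0,0,0,0],[0.01,0,0,0,0],[0.01,0,0,0,0],[0.01,0,0,0,0],[0.01,0,0,0,0]]]' 40
```

```text
time: 4.22
eef_pos: [0.6043, -0.1433, 0.0191]
tcp_rot: [1.0, -0.0, 0.001, 0.0]
contact_force: [-0.4, -0.2, 0.7]
opening: 0.59
finger_force: 0.0
time: 4.72
eef_pos: [0.6047, -0.1431, 0.0196]
tcp_rot: [1.0, 0.0, 0.001, 0.0]
contact_force: [-0.3, 0.7, 5.5]
opening: 0.209
finger_force: 39.2
```

```bash
python3 -m handwheel '[[[0.01,0,0,-0.01,0],[0.01,0,0,-0.025,0],[0.01,0,0,-0.025,0],[0.01,0,0,-0.025,0],[0.01,0,0,-0.025,0],[0.01,0.01,-0.028,0,0],[0.01,0.01,-0.028,0,0],[0.01,0.01,-0.028,0,0],[0.01,0.01,-0.028,0,0],[0.01,0.009,-0.026,0,0],[0.01,0,0,0,0],[0.01,0,0,0,0]]]'
python3 w.py w2 cup 0 dish 0
```

```text
time: 5.72
eef_pos: [0.6525, -0.0034, 0.128]
tcp_rot: [1.0, 0.001, -0.001, 0.0]
contact_force: [-0.7, 0.3, -0.3]
opening: 0.205
finger_force: 39.1
tcp [ 0.6524 -0.0045  0.128 ] 5.7667
cup 0.85 319 221 [ 0.6532 -0.0036  0.    ]
dish 0.83 512 285 [ 0.6066 -0.1407  0.    ]
```

View pics/w2.png

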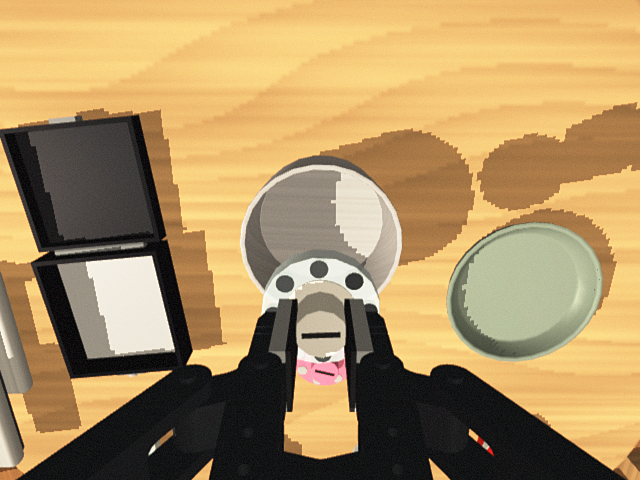

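The wheel is held level, and the cup (centre about 320,225) is in line with the tool. Lower, let go with a limited opening, then rise.

```bash
python3 -m handwheel '[[[0.01,0,0,0.025,0],[0.01,0,0,0.025,0],[0.01,0,0,0.02,0],[0.01,0,0,0.015,0],[0.01,0,0,0.012,0],[0.01,0,0,0.007,0],[0.01,0,0,0.004,0],[0.01,0,0,0,0],[0.01,0,0,0,0]]]'; python3 -m handwheel '[[[0.04,0,0,0,0],[0.04,0,0,0,0],[0.04,0,0,0,0],[0.04,0,0,0,0],[0.04,0,0,-0.01,0],[0.04,0,0,-0.025,0],[0.04,0,0,-0.025,0],[0.04,0,0,-0.025,0],[0.04,0,0,-0.025,0],[0.04,0,0,-0.02,0],[0.04,0,0,0,0],[0.04,0,0,0,0]]]'
python3 w.py w3 wheel_white .004 cup 0 case 0
```

```text
time: 6.62
eef_pos: [0.6536, -0.005, 0.0212]
tcp_rot: [1.0, -0.0, 0.001, 0.0]
contact_force: [0.2, -0.4, -0.2]
opening: 0.205
finger_force: 39.1
time: 7.62
eef_pos: [0.6539, -0.0049, 0.1528]
tcp_rot: [1.0, 0.0, 0.002, 0.0]
contact_force: [-0.5, -0.1, -0.4]
opening: 0.468
finger_force: 0.0
tcp [ 0.6527 -0.0047  0.1506] 7.6667
wheel_white 0.79 318 217 [ 0.6525 -0.004   0.004 ]
case 0.59 139 291 [0.5914 0.1353 0.    ]
```

View pics/w3.png

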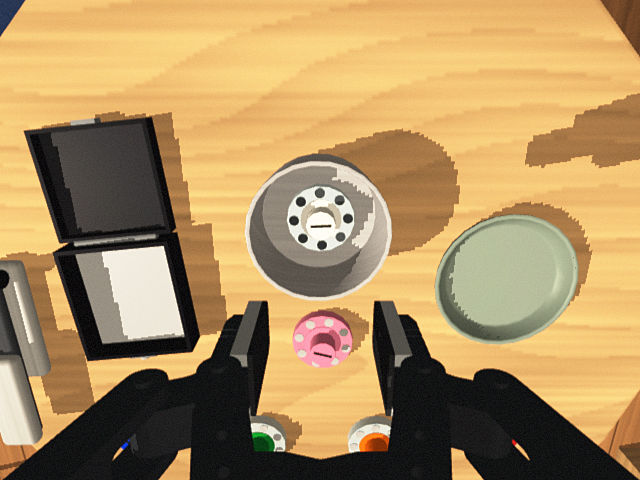

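White lies flat in the cup, disc at (320,217) and released. Blue next.

```bash
python3 -m handwheel '[[[0.05,-0.0233,-0.0188,0,0],[0.05,-0.0233,-0.0188,0,0],[0.05,-0.0233,-0.0188,0,0],[0.05,-0.0233,-0.0188,0,0],[0.05,-0.0233,-0.0188,0,0],[0.05,-0.0233,-0.0188,0,0],[0.05,-0.0233,-0.0188,0,0],[0.05,-0.0233,-0.0188,0,0],[0.05,0,0,0,0],[0.05,0,0,0,0]]]'
python3 w.py w4 wheel_blue 0 wheel_green 0 case 0
```

```text
time: 8.65
eef_pos: [0.4649, 0.1463, 0.149]
tcp_rot: [1.0, 0.001, -0.001, 0.0]
contact_force: [1.1, 0.4, -0.4]
opening: 0.584
finger_force: 0.0
tcp [0.4661 0.1457 0.1496] 8.7
wheel_blue 0.88 313 212 [0.4658 0.1504 0.    ]
wheel_green 0.98 450 236 [0.4482 0.0496 0.    ]
case 0.96 334 21 [0.59   0.1368 0.    ]
```

View pics/w4.png

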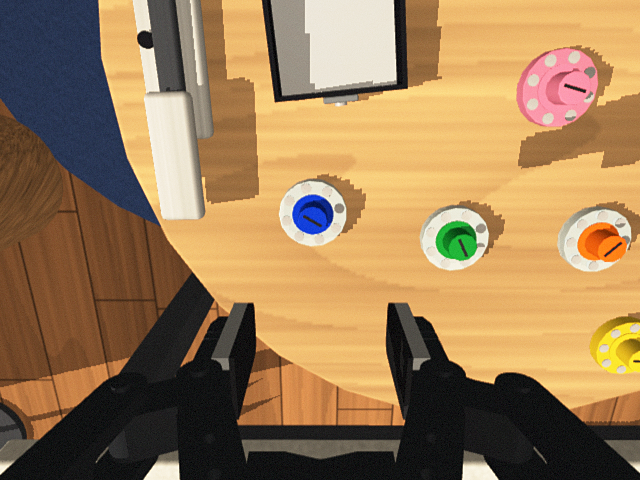

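Blue wheel at (313,213), about 4.5 mm to the left of the tool axis. The lamp is clear. Correct, descend and grip.

```bash
python3 -m handwheel '[[[0.045,0,-0.0045,0.025,0],[0.045,0,0,0.025,0],[0.045,0,0,0.025,0],[0.045,0,0,0.02,0],[0.045,0,0,0.018,0],[0.045,0,0,0.012,0],[0.045,0,0,0.006,0],[0.045,0,0,0.004,0],[0.045,0,0,0,0],[0.045,0,0,0,0]]]'; python3 -m handwheel '[[[0.01,0,0,0,0],[0.01,0,0,0,0],[0.01,0,0,0,0],[0.01,0,0,0,0],[0.01,0,0,0,0],[0.01,0,0,0,0]]]' 40
```

```text
time: 9.68
eef_pos: [0.4673, 0.15, 0.0159]
tcp_rot: [1.0, -0.0, 0.001, -0.0]
contact_force: [-0.4, 0.2, -0.1]
opening: 0.524
finger_force: 0.0
time: 10.18
eef_pos: [0.4674, 0.1502, 0.0165]
tcp_rot: [1.0, 0.0, 0.001, -0.0]
contact_force: [-1.1, -0.8, 6.0]
opening: 0.208
finger_force: 39.2
```

```bash
python3 -m handwheel '[[[0.01,0,0,-0.01,0],[0.01,0,0,-0.025,0],[0.01,0,0,-0.025,0],[0.01,0,0,-0.025,0],[0.01,0,0,-0.025,0],[0.01,0,0,0,0]]]';  python3 -m handwheel '[[[0.01,0.0138,0.0292,0,0],[0.01,0.0138,0.0292,0,0],[0.01,0.0138,0.0292,0,0],[0.01,0.0138,0.0292,0,0],[0.01,0.0138,0.0292,0,0],[0.01,0.0138,0.0292,0,0],[0.01,0.0138,0.0292,0,0],[0.01,0.0138,0.0292,0,0],[0.01,0.0138,0.0292,0,0],[0.01,0.0138,0.0292,0,0],[0.01,0,0,0,0],[0.01,0,0,0,0]]]'
python3 w.py w5 dish 0
```

```text
time: 10.68
eef_pos: [0.4698, 0.1506, 0.1312]
tcp_rot: [1.0, 0.0, 0.005, -0.001]
contact_force: [0.3, 0.2, 0.5]
opening: 0.206
finger_force: 39.1
time: 11.68
eef_pos: [0.6042, -0.1431, 0.1244]
tcp_rot: [1.0, -0.001, -0.001, -0.0]
contact_force: [0.2, 0.5, -0.7]
opening: 0.206
finger_force: 39.2
tcp [ 0.6036 -0.1418  0.1243] 11.7333
dish 0.97 317 222 [ 0.6053 -0.1418  0.    ]
```

View pics/w5.png

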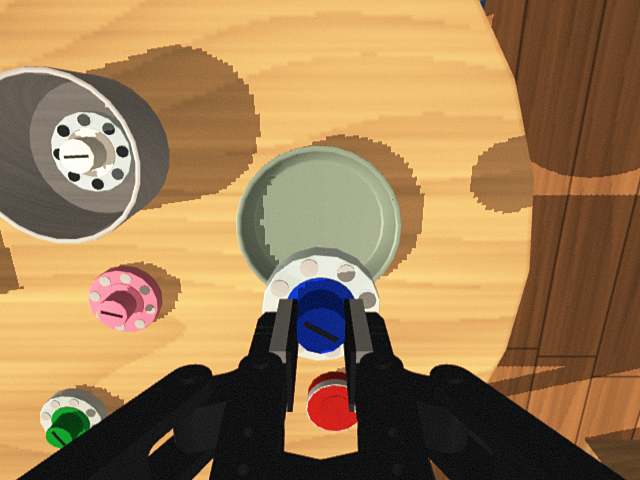

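Blue is held level over the empty dish (centre about 319,220). Lower and release.

```bash
python3 -m handwheel '[[[0.01,0.001,0,0.025,0],[0.01,0,0,0.025,0],[0.01,0,0,0.02,0],[0.01,0,0,0.015,0],[0.01,0,0,0.01,0],[0.01,0,0,0.005,0],[0.01,0,0,0.002,0],[0.01,0,0,0,0],[0.01,0,0,0,0]]]'; python3 -m handwheel '[[[0.04,0,0,0,0],[0.04,0,0,0,0],[0.04,0,0,0,0],[0.04,0,0,0,0],[0.04,0,0,-0.01,0],[0.04,0,0,-0.025,0],[0.04,0,0,-0.025,0],[0.04,0,0,-0.025,0],[0.04,0,0,-0.025,0],[0.04,0,0,-0.02,0],[0.04,0,0,0,0],[0.04,0,0,0,0]]]'
python3 w.py w6 wheel_blue .005 dish 0
```

```text
time: 12.53
eef_pos: [0.6062, -0.1419, 0.0245]
tcp_rot: [1.0, 0.0, 0.001, 0.0]
contact_force: [0.3, 0.4, -0.1]
opening: 0.21
finger_force: 39.2
time: 13.53
eef_pos: [0.6064, -0.1423, 0.1556]
tcp_rot: [1.0, -0.0, 0.002, 0.001]
contact_force: [-0.0, -0.9, -0.6]
opening: 0.466
finger_force: 0.0
tcp [ 0.6053 -0.1419  0.1535] 13.5833
wheel_blue 0.96 319 216 [ 0.6054 -0.1427  0.005 ]
```

View pics/w6.png

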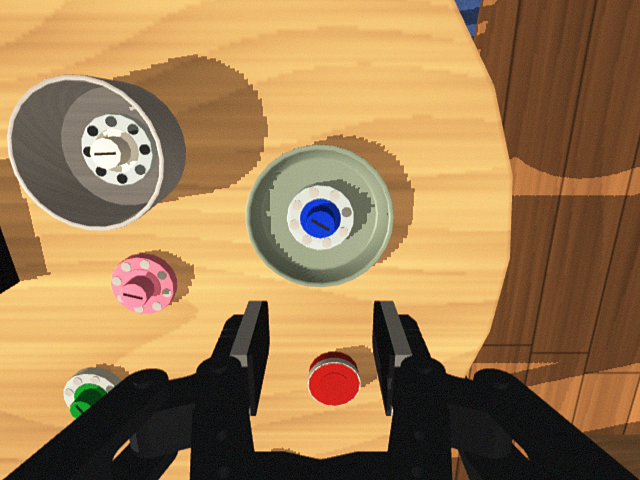

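Blue lies flat and centred in the dish at (320,217). Orange next.

```bash
python3 -m handwheel '[[[0.05,-0.0227,-0.0124,0,0],[0.05,-0.0227,-0.0124,0,0],[0.05,-0.0227,-0.0124,0,0],[0.05,-0.0227,-0.0124,0,0],[0.05,-0.0227,-0.0124,0,0],[0.05,-0.0227,-0.0124,0,0],[0.05,-0.0227,-0.0124,0,0],[0.05,0,0,0,0],[0.05,0,0,0,0]]]'
python3 w.py w7 wheel_orange 0
```

```text
time: 14.43
eef_pos: [0.445, -0.0543, 0.1517]
tcp_rot: [1.0, 0.0, -0.001, -0.0]
contact_force: [0.1, -0.5, 0.6]
opening: 0.582
finger_force: 0.0
tcp [ 0.4462 -0.0549  0.1525] 14.4833
wheel_orange 0.98 318 207 [ 0.4491 -0.053   0.    ]
wheel_orange 0.58 371 316 [ 0.3602 -0.0952 -0.    ]
wheel_orange 0.58 246 58 [ 0.549  -0.0069  0.    ]
```

View pics/w7.png

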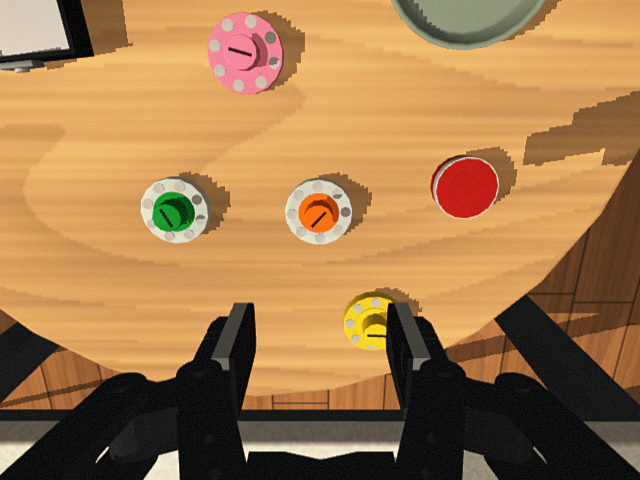

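The orange wheel is at (319,211), within 2 mm of the tool axis. Yellow at (372,320) and pink at (245,52) are the look-alikes. Descend and grip.

```bash
python3 -m handwheel '[[[0.045,0.001,-0.001,0.025,0],[0.045,0,0,0.025,0],[0.045,0,0,0.025,0],[0.045,0,0,0.02,0],[0.045,0,0,0.018,0],[0.045,0,0,0.014,0],[0.045,0,0,0.007,0],[0.045,0,0,0.004,0],[0.045,0,0,0,0],[0.045,0,0,0,0]]]'; python3 -m handwheel '[[[0.01,0,0,0,0],[0.01,0,0,0,0],[0.01,0,0,0,0],[0.01,0,0,0,0],[0.01,0,0,0,0],[0.01,0,0,0,0]]]' 40
```

```text
time: 15.37
eef_pos: [0.4483, -0.0544, 0.0158]
tcp_rot: [1.0, -0.0, 0.0, 0.0]
contact_force: [0.4, -0.3, 0.6]
opening: 0.526
finger_force: 0.0
time: 15.87
eef_pos: [0.4485, -0.0544, 0.0165]
tcp_rot: [1.0, -0.0, 0.001, 0.0]
contact_force: [-0.8, -0.4, 5.8]
opening: 0.21
finger_force: 39.1
```

```bash
python3 -m handwheel '[[[0.01,0,0,-0.01,0],[0.01,0,0,-0.025,0],[0.01,0,0,-0.025,0],[0.01,0,0,-0.025,0],[0.01,0,0,-0.025,0],[0.01,0,0,0,0]]]';  python3 -m handwheel '[[[0.01,0.0178,-0.0238,0,0],[0.01,0.0178,-0.0238,0,0],[0.01,0.0178,-0.0238,0,0],[0.01,0.0178,-0.0238,0,0],[0.01,0.0178,-0.0238,0,0],[0.01,0.0178,-0.0238,0,0],[0.01,0.0178,-0.0238,0,0],[0.01,0.0178,-0.0238,0,0],[0.01,0,0,0,0],[0.01,0,0,0,0]]]'
python3 w.py w8 case 0
```

```text
time: 16.37
eef_pos: [0.4507, -0.0551, 0.1311]
tcp_rot: [1.0, 0.0, 0.005, 0.002]
contact_force: [0.6, -0.2, 0.6]
opening: 0.206
finger_force: 39.1
time: 17.2
eef_pos: [0.5896, 0.1373, 0.1244]
tcp_rot: [1.0, 0.001, -0.001, 0.0]
contact_force: [-0.7, -0.5, -0.6]
opening: 0.207
finger_force: 39.2
tcp [0.5891 0.1365 0.1243] 17.25
case 0.98 319 218 [0.5935 0.1375 0.    ]
```

View pics/w8.png

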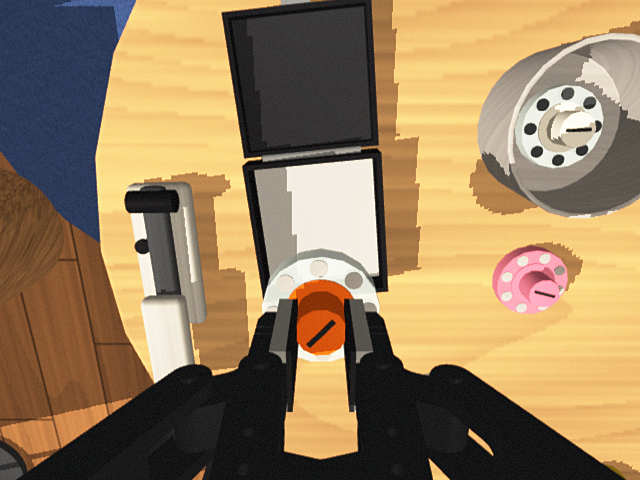

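Orange is held level over the light-lined deep half, with the tray centre at about (319,221). Shift 2 mm forward, lower, and release with a small opening.

```bash
python3 -m handwheel '[[[0.01,0.002,0,0.025,0],[0.01,0,0,0.025,0],[0.01,0,0,0.02,0],[0.01,0,0,0.015,0],[0.01,0,0,0.01,0],[0.01,0,0,0.006,0],[0.01,0,0,0.004,0],[0.01,0,0,0,0],[0.01,0,0,0,0]]]'; python3 -m handwheel '[[[0.032,0,0,0,0],[0.032,0,0,0,0],[0.032,0,0,0,0],[0.032,0,0,0,0],[0.032,0,0,-0.01,0],[0.032,0,0,-0.025,0],[0.032,0,0,-0.025,0],[0.032,0,0,-0.025,0],[0.032,0,0,-0.025,0],[0.032,0,0,-0.02,0],[0.032,0,0,0,0],[0.032,0,0,0,0]]]'
python3 w.py w9 wheel_orange .003 case 0
python3 - <<'E'
from h import *
cv2.imwrite('pics/s9.png',viewer.read_camera('scene'))
E
```

```text
time: 18.05
eef_pos: [0.5926, 0.1362, 0.0213]
tcp_rot: [1.0, -0.0, 0.001, -0.0]
contact_force: [0.1, 0.1, 0.7]
opening: 0.206
finger_force: 39.3
time: 19.05
eef_pos: [0.593, 0.1364, 0.1525]
tcp_rot: [1.0, 0.0, 0.002, -0.0]
contact_force: [-0.4, 0.2, -0.9]
opening: 0.378
finger_force: 0.0
tcp [0.5918 0.1363 0.1505] 19.1
wheel_orange 0.64 319 217 [0.5913 0.1368 0.003 ]
wheel_orange 0.57 504 268 [ 0.5513 -0.0032  0.003 ]
```

View pics/w9.png

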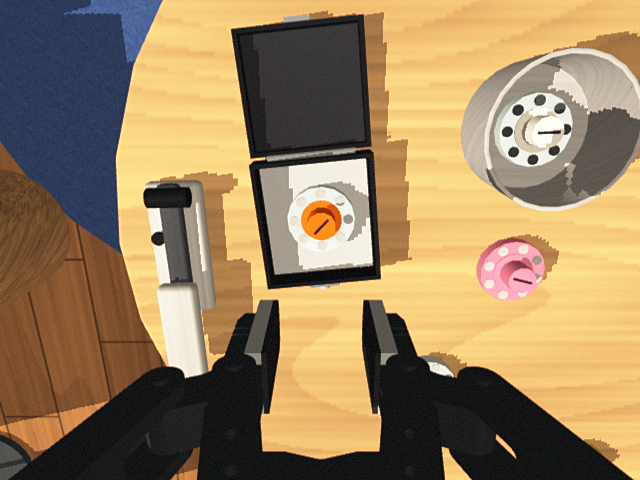

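View pics/s9.png

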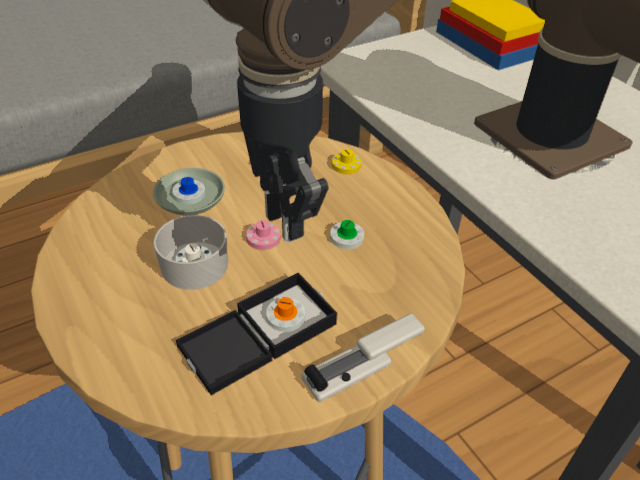

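All three wheels lie flat in place: white in the cup (193,252), blue in the dish (188,187) and orange in the deep half (286,311). Green, the lamp and the containers are where they were, and the robot is clear, so I hand in.

```bash
python3 -c "
from plant import sign_off; print(sign_off())"
```

```text
the job is handed in; nothing more can be done
None
```

The job is handed in, with no verdict returned: in the last pictures the white wheel lies flat in the cup, the blue in the pebble dish and the orange in the deep half of the case, all let go, and nothing else looks disturbed.

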